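# Pack the studio kit chest

## Robot

A 7-joint arm with a two-finger parallel gripper is mounted at the origin on the work surface. World frame = base frame: x ahead of the robot, y to its left, z up, the work surface at z = 0. Lengths are in m, angles in rad, forces in N, time in s.
With the tool pointing down it reaches from about 0.4 to 0.85 m from the base axis. Payload 4.5 kg.
Tool frame: the origin (TCP) lies at the centre of the arm's flange, where the gripper is bolted on; the fingertips stand 166 mm ahead of it and the grasp point (between the pads) lies 147 mm ahead of it (manip.finger_overhang is the distance from the TCP to the fingertips, in m); z points along the fingers, x is the direction in which the jaws open and shut, and the axes are right-handed (so a half turn about z gives the same grasp; the last joint's range is limited). The gripper opens to 88 mm and grips with 3 to 60 N. Pads are 18 mm wide; open, the fingers measure 123 mm over their backs; the gripper's body (75 mm by 187 mm) begins 45 mm behind the grasp point.
Start: joints at [1.333, 0.689, -0.195, 1.565, 0.157, 0.902, -0.215], TCP at [0.168, -0.602, 0.405] pointing down, gripper open.
Joint ranges: [-3.01, 3.01], [-0.46, 2.08], [-1.47, 1.51], [0.13, 2.56], [-1, 4.14], [0.04, 2.09], [-2.66, 2.66]. Speed limits (rad/s): [2.57, 2.57, 3.14, 3.14, 3.14, 3.14, 3.14].

## Interface

Orientations are given as a rotation vector (axis times angle).
In Python, from plant import sensors, capture, manip gives the robot as it stands.
- The arm moves only by the tool step_arm, never from a script. Its argument "motion" is a list that holds one entry, the list of rows, each a list of 5 numbers: the shift along the tool's x, y, z in cm, then the turn about the tool's z in rad, then the finger opening in cm, from 0 to 8.81. In form: [[[tx, ty, tz, turn, hand], ...]]. A call has 1 to 20 rows; each row is the pose to reach, as a shift and turn from the pose commanded when the call began, along the tool's axes at that moment; what a row does not reach only later rows make up. A row lasts 1/10 s, in which the tool goes at most 50 mm and 8.59 degrees, less where a joint would pass 70% of its speed; a pose out of reach is approached as far as the arm can. A call with a gripper value outside its range is refused whole. The fingers move at their own pace and stop on an object; the grip force is fixed at half the most. Time passes only in rows, so rows that repeat a pose let the fingers close. It gives the time, the measured TCP pose, the force and the opening at its end, in the units of the state.
- sensors.get_state(): the state, without advancing time (a new reading comes with each control period).
- capture(name): name is "scene" or "top"; returns a dict with "frame" (420x560x3 uint8, red, green, blue), "intrinsics" (3x3 intrinsics, pixels), "distortion" ([k1, k2, p1, p2, k3] as OpenCV has them; the pictures are not rectified), "world_from_camera" (4x4, takes a point from camera to world coordinates). Camera axes: x right, y down, z forward; pixel columns grow to the right and rows downward; lengths in m; the calibration is good to about 2 mm. A picture is of the moment at which its call begins. There is no depth.
- manip.job_done(): hands the job in, once; it reports no verdict.
The state is a dict: "time_s": time; "qpos": joint angles; "joint_velocities": joint speeds; "tau": joint torques, N m; "position": TCP position; "tool_rot": TCP orientation; "force": force on the tool from outside, world axes, zero at the start; "torque": the same for the moment, N m; "width": finger opening in m.
Only numpy, scipy, OpenCV 4.12 (cv2) and the standard library are available. Lean on these libraries where they do the work, as an engineer would, in place of code of your own. Each camera call takes 0.05 s, during which the arm holds its last target. There are 200 camera calls.

## Task

Put the sculptor's kit away in the wooden chest: press down on the front edge of its touch-latch lid until it clicks, and keep a hand on the lid as it springs up so that it never flies open, letting it come to rest standing open. Then lift every clay pail that is on the table by its arched handle and set it upright on the floor of the chest's wide bay, and slide both sketchbooks from the plywood trough down into the chest's two narrow slots, one in each, until they stand on the bottom. Leave the lid open, and do not knock over or push away the bottle and the jar.

Things in the scene. Friction and masses are not known exactly. Their poses are not given: they have to be found in the camera images.
- chest: fixed wooden chest, 172 mm deep (x) by 276 mm wide (y); rim 60 mm above the table, outer walls 8 mm thick, inner floor 8 mm above the table. Origin: centre of the underside; x from front to back, y along the width, z up. Its front (-x), with a dark steel latch box sticking out 36 mm, faces roughly the robot. Inside: the wide bay at +y, two narrow slots at -y, parted by walls up to the rim.
- bay (a point): centre of the floor of the wide bay for pails; axes as the chest's. The bay spans 78 mm either way along x and 80 mm either way along y: room for three pails in any arrangement
- slot1 (a point): centre of the floor of the first sketchbook slot; axes as the chest's. 156 mm long (x), 30 mm wide (y), 52 mm deep from rim to floor: takes one sketchbook standing, 140 mm side along x, about 3 mm free at each face and 8 mm at each end
- slot2 (a point): the same for the second slot, 64 mm further to the chest's -y
- lid (a joint): angle of the chest's lid, rad: 0 shut and latched (up to 0.005 there), negative pressed in (to -0.045), 1.75 open at its stop. Pressing its front edge down 5 to 8 mm frees the latch for good (a force stop under 15 N may halt too soon). A spring (3 N at the front edge) then drives it up, unchecked at 4 rad/s; a fingertip kept on its top and backed off slowly holds it. Past 1.1 rad it ends gently by itself and stays open.
- lid_edge (a point): middle of the front edge of the lid's top face (moves with the lid). The lid is a hollow wooden cover 172 mm deep, 276 mm wide; shut, its flat top is level, 130 mm above the table and 66 mm above the hinge line, and runs from here 172 mm towards the chest's +x
- lid_hinge (a point): point on the lid's hinge line (parallel to the chest's y), at the middle of the chest's back edge (+x), 64 mm above the table; the front edge swings up and back about it
- trough: fixed plywood book trough, 160 by 136 mm, walls 50 mm tall, floor 6 mm thick, two slots 70 mm apart along its y (centres at y +35 and -35 mm), each 32 mm wide and 146 mm long along its x. Origin: centre of the underside.
- pail1: steel pail full of clay: 60 mm across the foot, 62 mm across the rim, 40 mm tall, rigid arched handle over it. Origin: centre of the underside, z up. The arch stands in the pail's own x-z plane; its top bar is straight, runs along the pail's x from -24 to +24 mm, is 9 mm thick, centred 80 mm above the origin. Looks the same after a half turn. 0.2 to 0.42 kg. May be absent.
- pail2: steel pail full of clay: 60 mm across the foot, 62 mm across the rim, 40 mm tall, rigid arched handle over it. Origin: centre of the underside, z up. The arch stands in the pail's own x-z plane; its top bar is straight, runs along the pail's x from -24 to +24 mm, is 9 mm thick, centred 80 mm above the origin. Looks the same after a half turn. 0.2 to 0.42 kg. May be absent.
- pail3: steel pail full of clay: 60 mm across the foot, 62 mm across the rim, 40 mm tall, rigid arched handle over it. Origin: centre of the underside, z up. The arch stands in the pail's own x-z plane; its top bar is straight, runs along the pail's x from -24 to +24 mm, is 9 mm thick, centred 80 mm above the origin. Looks the same after a half turn. 0.2 to 0.42 kg. May be absent.
- book1: landscape sketchbook, grey cover, rigid block standing on edge: 140 mm (its x) by 24 mm thick (its y) by 110 mm tall (its z). Origin: centre of the underside. Looks the same after a half turn. About 0.25 kg. Starts upright in one of the trough's slots.
- book2: landscape sketchbook, grey cover, rigid block standing on edge: 140 mm (its x) by 24 mm thick (its y) by 110 mm tall (its z). Origin: centre of the underside. Looks the same after a half turn. About 0.25 kg. Starts upright in one of the trough's slots.
- bottle: bystander: clear bottle, 64 mm across, 200 mm tall. Origin: centre of the underside.
- jar: bystander: closed jar, 70 mm across, 90 mm tall. Origin: centre of the underside.
Not all that is in view belongs to the job. What is shaped like the pail2 but yellow is not meant. Leave any red look-alike of the book2 alone.

How it is judged:
On the way, in this order (a step that is already met when the one before it is completed fails the run):
1. the latch is released by pressing and the lid has sprung ajar (past 0.1 rad) (value of joint lid above 0.1 rad).
2. the lid stands open (past 1.6 rad) and has come to rest (value of joint lid above 1.6 rad and velocity of joint lid below 0.1 rad/s), for 0.3 s.
At the end, for the whole second after the job is handed in: the lid stands open past 1.6 rad; every pail present stands in the wide bay, on the floor within 10 mm and upright within 0.12 rad; each sketchbook stands in one of the two slots, bottomed within 6 mm, within 12 mm of the slot's middle along its length, upright within 0.09 rad; all at rest (value of joint lid above 1.6 rad and x of pail1 in the frame of chest between -0.08 and 0.08 m and y of pail1 in the frame of chest between -0.03 and 0.13 m and z of each of pail1, pail2, pail3 in the frame of chest below 0.018 m and angle between each of pail1, pail2, pail3's own z axis and vertical below 0.12 rad and linear speed of each of pail1, pail2, pail3, book1, book2 below 0.02 m/s and x of pail2 in the frame of chest between -0.08 and 0.08 m and y of pail2 in the frame of chest between -0.03 and 0.13 m and x of pail3 in the frame of chest between -0.08 and 0.08 m and y of pail3 in the frame of chest between -0.03 and 0.13 m and z of each of book1, book2 in the frame of chest below 0.014 m and x of book1 in the frame of chest between -0.012 and 0.012 m and angle between each of book1, book2's own z axis and vertical below 0.09 rad and (y of book1 in the frame of chest between -0.124 and -0.106 m or y of book1 in the frame of chest between -0.06 and -0.042 m) and x of book2 in the frame of chest between -0.012 and 0.012 m and (y of book2 in the frame of chest between -0.124 and -0.106 m or y of book2 in the frame of chest between -0.06 and -0.042 m)); the robot touches nothing.
It fails at once if the lid flies open: faster than 2.7 rad/s anywhere beyond 0.45 rad of opening (velocity of joint lid above 2.7 rad/s and value of joint lid above 0.45 rad).
It fails at once if the bottle is knocked over (tilted past 0.6 rad) or pushed more than 80 mm (angle between bottle's own z axis and vertical above 0.6 rad or distance of bottle from where it was at the start of the episode above 0.08 m).
It fails at once if the jar is knocked over (tilted past 0.6 rad) or pushed more than 80 mm (angle between jar's own z axis and vertical above 0.6 rad or distance of jar from where it was at the start of the episode above 0.08 m).
Of pail1, pail2, pail3 only 2 to 3 are there at a start; the rules pass over those that are not, and their reading is None.
At some moment in a run one of pail1, pail2, pail3 may be knocked a few centimetres aside while the robot is not near it.
It also fails if it takes over 200 s, if anything falls off the work surface, if the arm or the gripper's body presses on something with over 40 N, if the wrist force passes 120 N, or if a joint passes its speed limit or range.

## Working session

There is one attempt and no reset: what is moved stays moved. The work goes in short steps, Python scripts to look and compute and a tool call to move; the robot and the scene stay as the last step left them, time stands still between calls to the robot, and variables do not carry over. Pictures are saved under pics/ and viewed, about 12 in all and at most 16, crops included, and the job is handed in when it is done.

Besides the shell and the picture viewer there is one more tool, called after "Emit:" as name([rows], argument=value, ...), one row to a line, values as JSON. step_arm: Moves the arm, as the interface text tells. Its arguments: {"type":"object","properties":{"motion":{"type":"array","items":{"type":"array","items":{"type":"array","items":{"type":"number"}}}}},"required":["motion"]}

```bash
ls; mkdir -p pics; cat > h.py <<'E'
import numpy as np, cv2
from plant import sensors, capture, manip
from scipy.spatial.transform import Rotation as R
def snap(n,f=None):
    c=capture(n); np.savez('%s.npz'%n,**c)
    if f: cv2.imwrite('pics/'+f,c['frame'][:,:,::-1])
    return c
def load(n): return dict(np.load('%s.npz'%n))
def ray(c,uv):
    uv=np.array(uv,float).reshape(-1,1,2)
    p=cv2.undistortPoints(uv,c['intrinsics'],c['distortion'])[:,0]
    d=np.c_[p,np.ones(len(p))]@c['world_from_camera'][:3,:3].T
    return c['world_from_camera'][:3,3],d
def onz(c,uv,z):
    o,d=ray(c,uv); return o+d*((z-o[2])/d[:,2])[:,None]
def proj(c,P):
    T=np.linalg.inv(c['world_from_camera']); P=np.array(P,float).reshape(-1,3)
    return cv2.projectPoints(P,cv2.Rodrigues(T[:3,:3])[0],T[:3,3],c['intrinsics'],c['distortion'])[0][:,0]
def st():
    s=sensors.get_state(); print('t',s['time_s'],'p',np.round(s['position'],4),'rv',np.round(s['tool_rot'],3),'F',np.round(s['force'],1),'w',s['width']); return s
def shift(target_xyz,yaw=None,s=None):
    """tool-frame cm shift to TCP target from measured pose; yaw=desired world angle of tool x (mod pi)"""
    s=s or sensors.get_state(); M=R.from_rotvec(s['tool_rot']).as_matrix()
    d=M.T@(np.array(target_xyz)-s['position'])*100
    t=0
    if yaw is not None:
        cur=np.arctan2(M[1,0],M[0,0]); t=-((yaw-cur+np.pi/2)%np.pi-np.pi/2)
    return np.round(d,2),round(float(t),3)
E
python3 - <<'E'
from h import *
for n in('scene','top'):
    c=snap(n,n+'0.png'); print(n,c['world_from_camera'].round(3).tolist(),c['intrinsics'].round(1).tolist())
s=st(); print(R.from_rotvec(s['tool_rot']).as_matrix().round(3))
E
```

```text
pics
scene [[0.808, 0.485, -0.334, 0.873], [0.589, -0.651, 0.479, -0.581], [0.015, -0.584, -0.811, 0.89], [0.0, 0.0, 0.0, 1.0]] [[393.6, 0.0, 285.3], [0.0, 393.6, 205.1], [0.0, 0.0, 1.0]]
top [[-0.026, -0.998, 0.064, 0.478], [-0.999, 0.025, -0.024, -0.095], [0.022, -0.065, -0.998, 1.439], [0.0, 0.0, 0.0, 1.0]] [[523.0, 0.0, 280.2], [0.0, 523.0, 206.5], [0.0, 0.0, 1.0]]
t 0.1 p [ 0.1677 -0.6018  0.404 ] rv [-2.501e+00  1.899e+00  2.000e-03] F [-0.1 -0.7  0.7] w 0.08880203586230667
[[ 0.269 -0.963 -0.001]
 [-0.963 -0.269  0.001]
 [-0.002  0.    -1.   ]]
```

View pics/scene0.png

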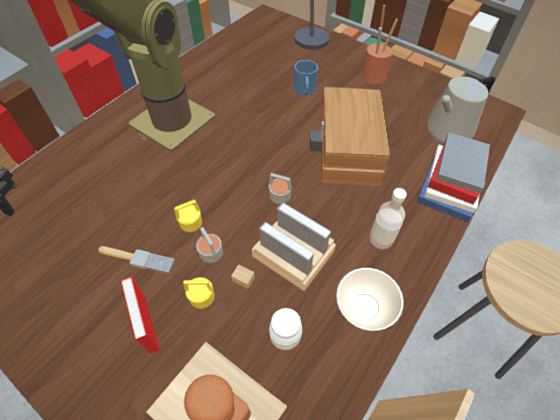

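View pics/top0.png

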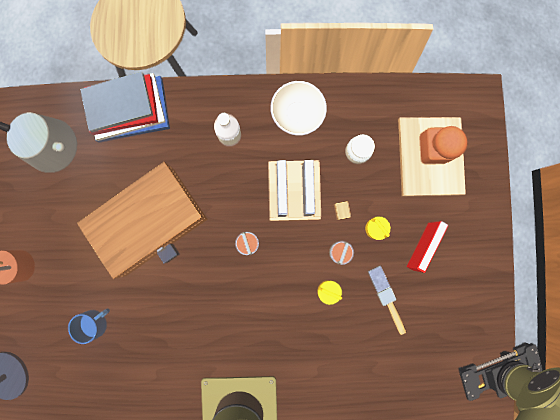

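The pictures show steel pails at top (247,243) and (341,253), with yellow look-alikes at (378,228) and (330,292). The grey books stand in the trough at (282,187) and (309,187), and the red book at (428,246) is not wanted. The chest is at (140,220) with its latch at (167,253). The bottle is at (228,130) and the jar at (360,149). I'll check these in one close crop.

```bash
python3 - <<'E'
from h import *
c=load('top'); im=c['frame'][:,:,::-1]
a=cv2.resize(im[150:300,65:225],None,fx=2.4,fy=2.4,interpolation=cv2.INTER_CUBIC)
b=cv2.resize(im[150:300,225:365],None,fx=2.8,fy=2.8,interpolation=cv2.INTER_CUBIC)[:360]
b=cv2.copyMakeBorder(b,0,max(0,360-b.shape[0]),0,0,cv2.BORDER_CONSTANT)[:360]
s=load('scene')['frame'][:,:,::-1]
d=cv2.resize(s[80:195,305:395],None,fx=2.1,fy=2.1); 
cv2.imwrite('pics/crop1.png',np.hstack([a,b]))
E
```

```text
(no output)
```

View pics/crop1.png

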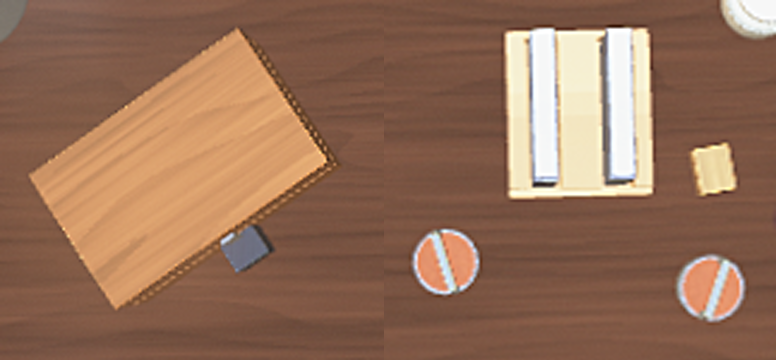

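The crop confirms the choice: two steel clay pails (the third is absent), two grey books in the trough, and the lid's corners are clear. Next I measure.

```bash
python3 - <<'E'
from h import *
c=load('top'); im=c['frame']; hsv=cv2.cvtColor(im,cv2.COLOR_RGB2HSV)
H,S,V=cv2.split(hsv)
# lid
m=np.zeros(H.shape,np.uint8); m[150:290,70:210]=((H>8)&(H<25)&(V>145)&(S>70))[150:290,70:210]*255
m=cv2.morphologyEx(m,cv2.MORPH_OPEN,np.ones((3,3)))
k=max(cv2.findContours(m,0,1)[0],key=cv2.contourArea)
q=cv2.boxPoints(cv2.minAreaRect(k)); P=onz(c,q,.13); print('lid px',q.round(1).tolist()); print(P.round(4))
print('sides',[round(float(np.linalg.norm(P[i]-P[i-1])),4) for i in range(4)],'ctr',P.mean(0))
P2=onz(c,[[164.2,161.7],[202.5,217.5],[113.75,278.3],[77.5,223.75]],.13);print(P2.round(4),P2.mean(0).round(4));print([round(float(np.linalg.norm(P2[i]-P2[i-1])),4) for i in range(4)])
print('latch',onz(c,[[167,253]],.06))
# pails: clay discs
m=((H<12)&(S>90)&(V>170)).astype(np.uint8)*255; m[:,:225]=0;m[:,380:]=0;m[:220]=0
steel=((S<60)&(V>120)).astype(np.uint8)*255
for (u,v) in((247,243),(341,253)):
    w=np.zeros_like(m);cv2.circle(w,(u,v),16,255,-1)
    kk=cv2.findNonZero(cv2.bitwise_and(cv2.bitwise_or(m,steel),w)); (cx,cy),r=cv2.minEnclosingCircle(kk)
    rim=onz(c,[[cx,cy]],.04)[0]
    w2=np.zeros_like(m);cv2.circle(w2,(int(cx),int(cy)),10,255,-1)
    pts=cv2.findNonZero(cv2.bitwise_and(steel,w2)); hp=onz(c,pts[:,0],.0845)
    mu=hp.mean(0); uu,sg,vt=np.linalg.svd(hp-mu,full_matrices=False)
    print('pail',(cx,cy),r,'rim ctr',rim.round(4),'handle',mu.round(4),'dir',np.arctan2(vt[0,1],vt[0,0]),len(pts),sg)
# books
m=((S<40)&(V>200)).astype(np.uint8)*255
for x0,x1 in((268,296),(296,322)):
    w=np.zeros_like(m);w[155:225,x0:x1]=m[155:225,x0:x1]
    k=max(cv2.findContours(w,0,1)[0],key=cv2.contourArea); q=cv2.boxPoints(cv2.minAreaRect(k)); P=onz(c,q,.116)
    print('book',q.round(1).tolist(),P.mean(0).round(4),[round(float(np.linalg.norm(P[i]-P[i-1])),4) for i in range(4)]);
    L=max(((P[i]-P[i-1]) for i in range(4)),key=np.linalg.norm);print(np.arctan2(L[1],L[0]))
m=((H>8)&(H<32)&(V>190)&(S<130)&(S>30)).astype(np.uint8)*255
w=np.zeros_like(m);w[150:230,262:328]=m[150:230,262:328]
k=cv2.findNonZero(w);q=cv2.boxPoints(cv2.minAreaRect(k));P=onz(c,q,.05);print('trough',q.round(1).tolist(),P.mean(0).round(4),[round(float(np.linalg.norm(P[i]-P[i-1])),4) for i in range(4)])
# scene proj check points
E
```

```text
lid px [[73.80000305175781, 223.3000030517578], [163.5, 160.60000610351562], [202.60000610351562, 216.5], [113.0, 279.20001220703125]]
[[0.5321 0.4024 0.13  ]
 [0.6863 0.1659 0.13  ]
 [0.5419 0.068  0.13  ]
 [0.3884 0.3004 0.13  ]]
sides [0.1762, 0.2823, 0.1745, 0.2785] ctr [0.53717026 0.23415422 0.13      ]
[[0.6833 0.1641 0.13  ]
 [0.5393 0.0683 0.13  ]
 [0.3908 0.2983 0.13  ]
 [0.5308 0.3924 0.13  ]] [0.536  0.2308 0.13  ]
[0.2746, 0.1729, 0.2738, 0.1687]
latch [[0.45096657 0.17340054 0.06      ]]
pail (246.5, 243.0454559326172) 11.965095520019531 rim ctr [ 0.4724 -0.0369  0.04  ] handle [ 0.4727 -0.0345  0.0845] dir -2.858421506444097 67 [1.19663796e-01 5.64796008e-02 1.13033503e-15]
pail (341.2578125, 252.453125) 12.266284942626953 rim ctr [ 0.4403 -0.29    0.04  ] handle [ 0.4424 -0.286   0.0845] dir 2.807531174394113 75 [1.29367792e-01 8.86404547e-02 1.32203685e-15]
book [[268.5, 160.8000030517578], [285.0, 159.6999969482422], [288.6000061035156, 213.8000030517578], [272.1000061035156, 214.89999389648438]] [ 0.6123 -0.1247  0.116 ] [0.1387, 0.0421, 0.1388, 0.0418]
-3.102619142850454
book [[305.0, 160.0], [318.0, 160.0], [318.0, 213.0], [305.0, 213.0]] [ 0.6124 -0.2087  0.116 ] [0.1357, 0.0334, 0.1359, 0.0331]
3.1095210718827433
trough [[267.70001220703125, 161.0], [319.29998779296875, 159.89999389648438], [320.6000061035156, 219.10000610351562], [269.0, 220.3000030517578]] [ 0.6107 -0.1677  0.05  ] [0.1588, 0.1386, 0.1593, 0.1374]
```

```bash
cat >> h.py <<'E'
CH=dict(c=np.array([.5363,.2320]),yaw=np.radians(33.2))
def w(x,y,z):
    "chest frame -> world"
    a=CH['yaw']; return np.r_[CH['c']+np.array([[np.cos(a),-np.sin(a)],[np.sin(a),np.cos(a)]])@[x,y],z]
def tochest(p):
    a=CH['yaw']; return np.array([[np.cos(a),np.sin(a)],[-np.sin(a),np.cos(a)]])@(np.array(p)[:2]-CH['c'])
E
python3 - <<'E'
from h import *
print(shift([.46,-.32,.44])); Y=CH['yaw']+np.pi/2
t=w(-.071,0,.166+.130+.02); print(t,shift([*t[:2],.40],Y),shift(t,Y))
E
```

```text
(array([-19.3 , -35.72,  -3.57]), 0.0)
[0.47688973 0.19312301 0.316     ] (array([-68.27, -51.13,   0.5 ]), -0.308) (array([-68.25, -51.13,   8.9 ]), -0.308)
```

Emit:
step_arm([
  [[-5,-9,-3.6,0,0],[-10,-18,-3.6,0,0],[-19.3,-35.7,-3.6,0,0],[-19.3,-35.7,-3.6,0,0],[-19.3,-35.7,-3.6,0,0],[-19.3,-35.7,-3.6,0,0],[-19.3,-35.7,-3.6,0,0],[-19.3,-35.7,-3.6,0,0],[-68.3,-51.1,0,-0.308,0],[-68.3,-51.1,0,-0.308,0],[-68.3,-51.1,0,-0.308,0],[-68.3,-51.1,0,-0.308,0],[-68.3,-51.1,0,-0.308,0],[-68.3,-51.1,0,-0.308,0],[-68.3,-51.1,0,-0.308,0],[-68.3,-51.1,0,-0.308,0],[-68.3,-51.1,0,-0.308,0],[-68.3,-51.1,0,-0.308,0],[-68.3,-51.1,0,-0.308,0],[-68.3,-51.1,0,-0.308,0]],
])

```text
time_s: 2.1
position: [0.4759, 0.1974, 0.4043]
tool_rot: [-2.767, 1.483, 0.003]
force: [0.6, -0.4, -0.0]
width: 0.0003
```

```bash
python3 - <<'E'
from h import *
s=st(); Y=CH['yaw']+np.pi/2; print(shift(w(-.073,0,.296+.008),Y))
E
```

```text
t 2.1 p [0.4759 0.1974 0.4043] rv [-2.767  1.483  0.003] F [ 0.6 -0.4 -0. ] w 0.0003421396907754755
(array([ 0.43,  0.37, 10.03]), 0.008)
```

Emit:
step_arm([
  [[0.43,0.4,4,0,0],[0.43,0.4,8,0,0],[0.43,0.4,10,0,0],[0.43,0.4,10,0,0],[0.43,0.4,10,0,0]],
])

```text
time_s: 2.6
position: [0.476, 0.1862, 0.305]
tool_rot: [2.762, -1.495, 0.0]
force: [0.2, 0.8, -0.2]
width: 0.0003
```

```bash
python3 - <<'E'
from h import *
snap('scene'); c=snap('top','press.png'); st()
a=load('scene')['frame'][:,:,::-1]
cv2.imwrite('pics/press.png',np.hstack([cv2.resize(a[60:200,280:420],(450,450)),cv2.resize(c['frame'][150:290,70:210,::-1],(340,340)).copy() if 0 else cv2.copyMakeBorder(cv2.resize(c['frame'][150:290,70:210,::-1],(340,340)),0,110,0,0,0)]))
E
```

```text
t 2.7 p [0.4763 0.1869 0.306 ] rv [-2.762  1.494 -0.003] F [0.5 0.3 0.4] w 0.00032457638625433703
```

View pics/press.png

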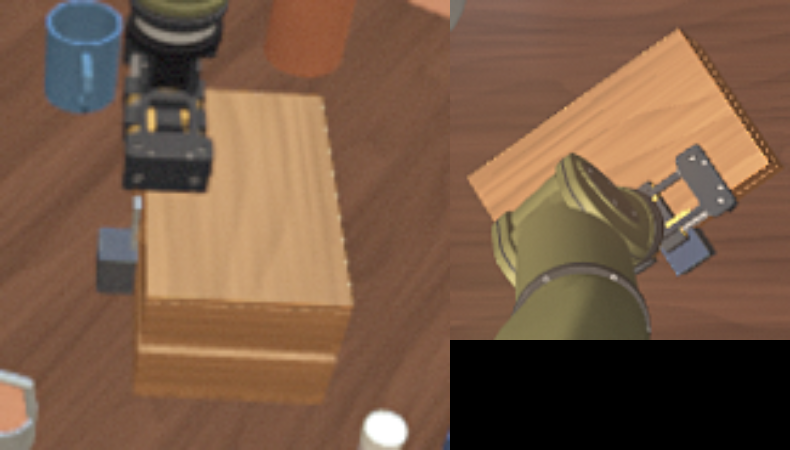

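Emit:
step_arm([
  [[0,0.1,0.4,0,0],[0,0.1,0.8,0,0],[0,0.1,1.1,0,0],[0,0.1,1.1,0,0],[0,0.1,1.1,0,0]],
])

```text
time_s: 3.2
position: [0.4744, 0.1863, 0.2937]
tool_rot: [2.762, -1.493, -0.001]
force: [-2.4, -1.2, 3.6]
width: 0.0005
```

Emit:
step_arm([
  [[0,0,0.2,0,0],[0,0,0.4,0,0],[0,0,0.4,0,0],[0,0,0.4,0,0]],
])

```text
time_s: 3.6
position: [0.4741, 0.1861, 0.2896]
tool_rot: [2.761, -1.493, -0.001]
force: [-3.1, -1.8, 4.1]
width: 0.0004
```

Emit:
step_arm([
  [[0,0,0.15,0,0],[0,0,0.15,0,0],[0,0,0.15,0,0]],
])

```text
time_s: 3.9
position: [0.474, 0.1861, 0.2891]
tool_rot: [2.762, -1.493, -0.001]
force: [-6.5, -4.1, 16.6]
width: 0.0005
```

```bash
python3 - <<'E'
from h import *
s=st(); x=tochest(s['position']);print(x)
# path: contact s on face, tip -x corner offset 9mm
H=np.array([.086,.064]); r=np.array([-.157,.066])
p0=s['position']; M=R.from_rotvec(s['tool_rot']).as_matrix()
for th in np.arange(0,1.36,.075):
    C=H+[r[0]*np.cos(th)+r[1]*np.sin(th),-r[0]*np.sin(th)+r[1]*np.cos(th)]
    P=w(C[0]+.007,x[1],C[1]+.166)
    print(round(th,3),np.round(C,3),np.round(M.T@(P-p0)*100,1))
E
```

```text
t 3.9 p [0.474  0.1861 0.2891] rv [ 2.762e+00 -1.493e+00 -1.000e-03] F [-6.5 -4.1 16.6] w 0.0005244145527326947
[-0.07724972 -0.00432788]
0.0 [-0.071  0.13 ] [ 0.  -1.3 -0.7]
0.075 [-0.066  0.142] [ 0.  -1.9 -1.8]
0.15 [-0.059  0.153] [ 0.  -2.5 -3. ]
0.225 [-0.052  0.163] [ 0.  -3.2 -4. ]
0.3 [-0.044  0.173] [ 0. -4. -5.]
0.375 [-0.036  0.183] [ 0.  -4.8 -6. ]
0.45 [-0.027  0.192] [ 0.  -5.7 -6.9]
0.525 [-0.017  0.2  ] [ 0.  -6.7 -7.7]
0.6 [-0.006  0.207] [ 0.  -7.8 -8.4]
0.675 [0.005 0.214] [ 0.  -8.9 -9.1]
0.75 [0.016 0.219] [  0.  -10.   -9.6]
0.825 [0.028 0.224] [  0.  -11.2 -10.1]
0.9 [0.04  0.228] [  0.  -12.4 -10.5]
0.975 [0.053 0.231] [  0.  -13.7 -10.8]
1.05 [0.065 0.233] [  0.  -14.9 -11. ]
1.125 [0.078 0.234] [  0.  -16.2 -11.1]
1.2 [0.091 0.234] [  0.  -17.5 -11.1]
1.275 [0.103 0.233] [  0.  -18.7 -11.1]
1.35 [0.116 0.232] [  0.  -20.  -10.9]
```

Emit:
step_arm([
  [[0,0,-0.3,0,0],[0,-0.7,-0.4,0,0],[0,-1.3,-0.6,0,0],[0,-1.6,-1.2,0,0],[0,-1.9,-1.8,0,0],[0,-2.2,-2.4,0,0],[0,-2.5,-3.0,0,0],[0,-2.5,-3.0,0,0]],
])

```text
time_s: 4.7
position: [0.4968, 0.2012, 0.3194]
tool_rot: [-2.761, 1.492, -0.003]
force: [0.7, 1.0, 1.2]
width: 0.0006
```

```bash
python3 - <<'E'
from h import *
snap('scene'); c=snap('scene','a.png'); s=st(); print(tochest(s['position']), s['position'][2]-.166)
cv2.imwrite('pics/ajar.png',cv2.resize(c['frame'][60:200,280:420,::-1],(500,500)))
E
```

```text
t 4.8 p [0.4964 0.2009 0.3186] rv [-2.762e+00  1.492e+00 -2.000e-03] F [0.5 0.9 1.5] w 0.0006096358777547908
[-0.05045193 -0.00414021] 0.1525768272156062
```

View pics/ajar.png

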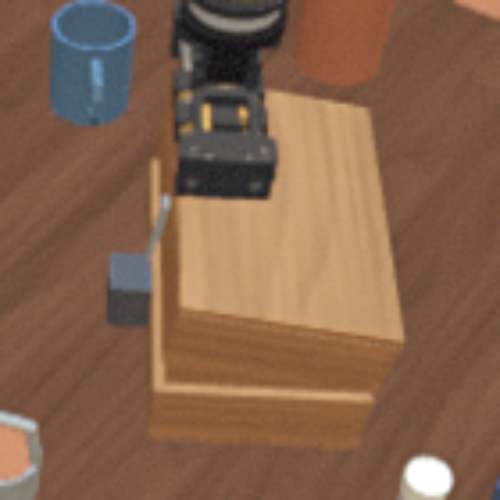

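Emit:
step_arm([
  [[0,-0.7,-1.0,0,0],[0,-1.5,-2.0,0,0],[0,-2.3,-3.0,0,0],[0,-3.2,-3.9,0,0],[0,-4.2,-4.7,0,0],[0,-5.3,-5.4,0,0],[0,-6.4,-6.1,0,0],[0,-7.5,-6.6,0,0],[0,-8.7,-7.1,0,0],[0,-9.9,-7.5,0,0],[0,-11.2,-7.8,0,0],[0,-12.4,-8.0,0,0],[0,-13.7,-8.1,0,0],[0,-15.0,-8.1,0,0],[0,-16.2,-8.1,0,0],[0,-17.0,-9.5,0,0],[0,-17.2,-12.5,0,0],[0,-17.2,-15.0,0,0],[0,-17.2,-15.0,0,0],[0,-17.2,-15.0,0,0]],
])

```text
time_s: 6.8
position: [0.6394, 0.2945, 0.4674]
tool_rot: [2.763, -1.493, -0.001]
force: [-1.0, 0.1, -1.1]
width: 0.0005
```

```bash
python3 - <<'E'
from h import *
s=st()
for p in([.47,.05,.46],[.40,-.45,.46]): print(shift(p,-np.pi/2))
E
```

```text
t 6.8 p [0.6394 0.2945 0.4674] rv [ 2.763e+00 -1.493e+00 -1.000e-03] F [-1.   0.1 -1.1] w 0.0004566895688677973
(array([11.17, 27.57,  0.78]), 0.58)
(array([49.16, 60.82,  0.82]), 0.58)
```

Emit:
step_arm([
  [[11.2,27.6,0,0,4],[11.2,27.6,0,0,4],[11.2,27.6,0,0.3,4],[11.2,27.6,0,0.3,4],[11.2,27.6,0,0.58,4],[11.2,27.6,0,0.58,4],[49.2,60.8,0,0.58,4],[49.2,60.8,0,0.58,4],[49.2,60.8,0,0.58,4],[49.2,60.8,0,0.58,4],[49.2,60.8,0,0.58,4],[49.2,60.8,0,0.58,4],[49.2,60.8,0,0.58,4],[49.2,60.8,0,0.58,4],[49.2,60.8,0,0.58,4],[49.2,60.8,0,0.58,4],[49.2,60.8,0,0.58,4],[49.2,60.8,0,0.58,4]],
])

```text
time_s: 8.6
position: [0.3992, -0.4511, 0.4661]
tool_rot: [2.217, -2.225, -0.006]
force: [-0.3, -0.3, 0.8]
width: 0.0398
```

```bash
python3 - <<'E'
from h import *
c=snap('top'); d=snap('scene'); st()
cv2.imwrite('pics/open.png',np.hstack([cv2.resize(c['frame'][130:310,40:360,::-1],(800,450)) ])); cv2.imwrite('pics/open.png',np.vstack([cv2.resize(c['frame'][130:310,40:360,::-1],(640,360)),cv2.resize(d['frame'][60:300,160:800,::-1],(400,240)).copy() if 0 else cv2.copyMakeBorder(d['frame'][60:300,160:,::-1],0,0,0,240,0)]))
E
```

```text
t 8.7 p [ 0.401  -0.4484  0.467 ] rv [-2.222  2.219  0.005] F [ 0.4  0.1 -0.1] w 0.04039286400190963
```

View pics/open.png

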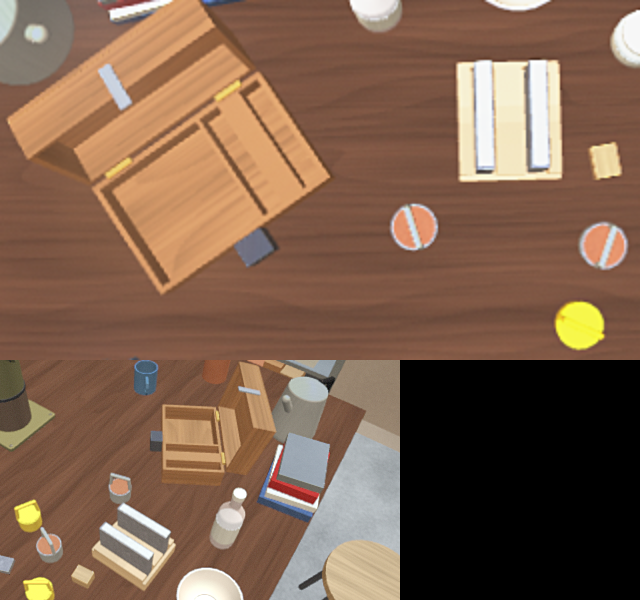

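```bash
python3 - <<'E'
from h import *
c=load('top'); uv=np.array([[163,293],[330,177],[95,190],[260,72]])/2+[40,130]-.25
P=onz(c,uv,.06); print(P.round(4),[round(float(np.linalg.norm(P[i]-P[j])),4) for i,j in((0,1),(2,3),(0,2),(1,3))])
B=np.array([[-.086,.138],[-.086,-.138],[.086,.138],[.086,-.138]])
T,_=cv2.estimateAffinePartial2D(B,P[:,:2]); print(T, np.degrees(np.arctan2(T[1,0],T[0,0])),np.hypot(T[0,0],T[1,0]))
print(np.array([tochest(p) for p in P]).round(4))
g=cv2.resize(c['frame'][150:300,80:220,::-1],None,fx=4,fy=4,interpolation=cv2.INTER_CUBIC)
def poly(pts,col):
    q=((proj(c,pts)-[80,150]+.5)*4-.5)*16
    cv2.polylines(g,[q.round().astype(np.int32)],True,col,1,cv2.LINE_AA,4)
for x,y,hx,hy in((0,0,.086,.138),(0,.05,.078,.08),(0,-.051,.078,.015),(0,-.115,.078,.015)):
    poly([w(x+a*hx,y+b*hy,.06) for a,b in((-1,-1),(-1,1),(1,1),(1,-1))],(0,0,255) if hx>.08 else (0,255,0))
cv2.imwrite('pics/ov.png',g)
E
```

```text
[[0.3913 0.2986 0.06  ]
 [0.5405 0.0711 0.06  ]
 [0.5304 0.3909 0.06  ]
 [0.6829 0.163  0.06  ]] [0.272, 0.2742, 0.1669, 0.1695]Traceback (most recent call last):
  File "<stdin>", line 5, in <module>
cv2.error: OpenCV(4.12.0) /io/opencv/modules/calib3d/src/ptsetreg.cpp:1108: error: (-215:Assertion failed) count >= 0 && to.checkVector(2) == count in function 'estimateAffinePartial2D'
```

```bash
python3 - <<'E'
from h import *
c=load('top'); uv=np.array([[163,293],[330,177],[95,190],[260,72]])/2+[40,130]-.25
P=onz(c,uv,.06)
B=np.array([[-.086,.138],[-.086,-.138],[.086,.138],[.086,-.138]])
T,_=cv2.estimateAffinePartial2D(B,P[:,:2].copy()); print(T, np.degrees(np.arctan2(T[1,0],T[0,0])))
print(np.array([tochest(p) for p in P]).round(4))
g=cv2.resize(c['frame'][150:300,80:220,::-1],None,fx=4,fy=4,interpolation=cv2.INTER_CUBIC)
def poly(pts,col):
    q=((proj(c,pts)-[80,150]+.5)*4-.5)*16
    cv2.polylines(g,[q.round().astype(np.int32)],True,col,1,cv2.LINE_AA,4)
for x,y,hx,hy in((0,0,.086,.138),(0,.05,.078,.08),(0,-.051,.078,.015),(0,-.115,.078,.015)):
    poly([w(x+a*hx,y+b*hy,.06) for a,b in((-1,-1),(-1,1),(1,1),(1,-1))],(0,0,255) if hx>.08 else (0,255,0))
cv2.imwrite('pics/ov.png',g)
E
```

```text
[[ 0.82294154 -0.54345133  0.53627051]
 [ 0.54345133  0.82294154  0.23090649]] 33.43983874453493
[[-0.0849  0.1351]
 [-0.0846 -0.1369]
 [ 0.082   0.1362]
 [ 0.0849 -0.138 ]]
```

View pics/ov.png

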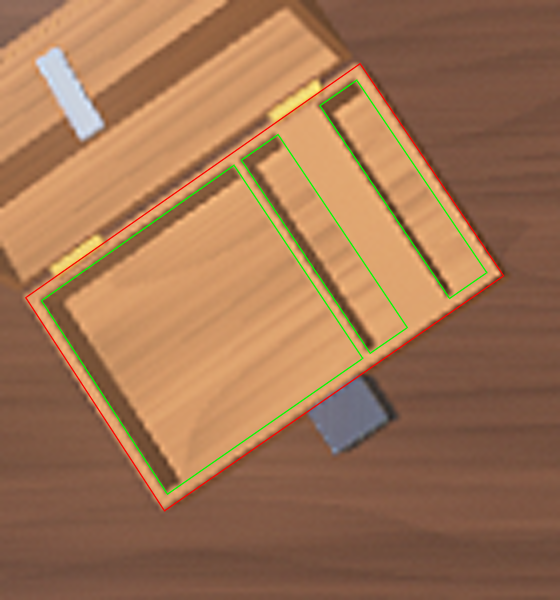

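The overlay fits the rim and both slots to about 1 mm, so the chest pose holds. Next is the pail on the right.

```bash
cat >> h.py <<'E'
def pail(c,u,v):
    "find steel pail near pixel: rim centre, handle centre, handle angle"
    H,S,V=cv2.split(cv2.cvtColor(c['frame'],cv2.COLOR_RGB2HSV))
    clay=((H<12)&(S>90)&(V>170)).astype(np.uint8)*255; steel=((S<60)&(V>120)).astype(np.uint8)*255
    m=np.zeros_like(H);cv2.circle(m,(u,v),17,255,-1)
    (cx,cy),r=cv2.minEnclosingCircle(cv2.findNonZero((clay|steel)&m))
    n=np.zeros_like(H);cv2.circle(n,(int(round(cx)),int(round(cy))),9,255,-1)
    hp=onz(c,cv2.findNonZero(steel&n)[:,0],.0845); mu=hp.mean(0); vt=np.linalg.svd(hp-mu,full_matrices=False)[2]
    a=np.arctan2(vt[0,1],vt[0,0])%np.pi
    rim=onz(c,[[cx,cy]],.04)[0]; print('px',round(cx,1),round(cy,1),'r',round(r,1),'rim',rim.round(4),'handle',mu.round(4),'ang',round(np.degrees(a),1))
    return (rim[:2]+mu[:2])/2,a
E
python3 - <<'E'
from h import *
c=load('top'); pail(c,247,243); p,a=pail(c,341,253)
print(p,shift([*p,.30],a+np.pi/2),shift([*p,.227],a+np.pi/2)); st()
E
```

```text
px 246.5 243.0 r 12.0 rim [ 0.4724 -0.0369  0.04  ] handle [ 0.4733 -0.0366  0.0845] ang 16.7
px 341.5 252.1 r 12.2 rim [ 0.4413 -0.2906  0.04  ] handle [ 0.4407 -0.2898  0.0845] ang 159.9
[ 0.44098003 -0.29019343] (array([-15.76,  -4.05,  16.74]), 0.353) (array([-15.73,  -4.06,  24.04]), 0.353)
t 8.7 p [ 0.401  -0.4484  0.467 ] rv [-2.222  2.219  0.005] F [ 0.4  0.1 -0.1] w 0.04039286400190963
```

Emit:
step_arm([
  [[-15.8,-4,5,0.353,4],[-15.8,-4,10,0.353,4],[-15.8,-4,15,0.353,4],[-15.8,-4,16.7,0.353,4],[-15.8,-4,16.7,0.353,4],[-15.8,-4,16.7,0.353,4],[-15.8,-4,16.7,0.353,4]],
])

```text
time_s: 9.4
position: [0.441, -0.2908, 0.3015]
tool_rot: [1.8, -2.574, -0.002]
force: [-0.5, -0.8, 0.4]
width: 0.0401
```

```bash
python3 - <<'E'
from h import *
s=st(); d=snap('scene'); print(shift([.441,-.290,.227],np.radians(70)))
cv2.imwrite('pics/g1.png',cv2.resize(d['frame'][190:290,150:280,::-1],None,fx=4,fy=4,interpolation=cv2.INTER_CUBIC))
E
```

```text
t 9.4 p [ 0.441  -0.2908  0.3015] rv [ 1.800e+00 -2.574e+00 -2.000e-03] F [-0.5 -0.8  0.4] w 0.04006269130656421
(array([-0.22,  0.09,  7.54]), -0.003)
```

View pics/g1.png

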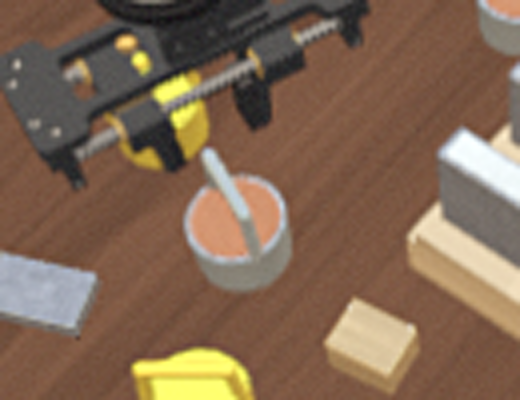

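Emit:
step_arm([
  [[-0.2,0.1,4,0,4],[-0.2,0.1,7.4,0,4],[-0.2,0.1,7.4,0,4],[-0.2,0.1,7.4,0,0],[-0.2,0.1,7.4,0,0],[-0.2,0.1,7.4,0,0],[-0.2,0.1,7.4,0,0],[-0.2,0.1,5,0,0],[-0.2,0.1,1,0,0],[-0.2,0.1,-3,0,0],[-0.2,0.1,-7,0,0],[-0.2,0.1,-7,0,0],[-0.2,0.1,-7,0,0]],
])

```text
time_s: 10.75
position: [0.4401, -0.2896, 0.3717]
tool_rot: [-1.796, 2.577, -0.001]
force: [-0.4, 0.9, -4.7]
width: 0.0079
```

```bash
python3 - <<'E'
from h import *
s=st(); Y=CH['yaw']
for x,y,z in((.030,.085,.37),(.030,.085,.25),(.030,.085,.237)):
    print(w(x,y,z),shift(w(x,y,z),Y+np.pi/2),shift(w(x,y,z),Y))
E
```

```text
t 10.75 p [ 0.4401 -0.2896  0.3717] rv [-1.796e+00  2.577e+00 -1.000e-03] F [-0.4  0.9 -4.7] w 0.007878961110785048
[0.51486006 0.31955186 0.37      ] (array([-59.74,  14.05,   0.15]), -0.933) (array([-59.74,  14.05,   0.15]), 0.638)
[0.51486006 0.31955186 0.25      ] (array([-59.74,  14.06,  12.15]), -0.933) (array([-59.74,  14.06,  12.15]), 0.638)
[0.51486006 0.31955186 0.237     ] (array([-59.74,  14.06,  13.45]), -0.933) (array([-59.74,  14.06,  13.45]), 0.638)
```

Emit:
step_arm([
  [[-15,3.5,0,-0.2,0],[-30,7,0,-0.5,0],[-59.7,14.1,0,-0.933,0],[-59.7,14.1,0,-0.933,0],[-59.7,14.1,0,-0.933,0],[-59.7,14.1,0,-0.933,0],[-59.7,14.1,0,-0.933,0],[-59.7,14.1,0,-0.933,0],[-59.7,14.1,0,-0.933,0],[-59.7,14.1,0,-0.933,0],[-59.7,14.1,0,-0.933,0],[-59.7,14.1,0,-0.933,0],[-59.7,14.1,0,-0.933,0],[-59.7,14.1,0,-0.933,0],[-59.7,14.1,0,-0.933,0],[-59.7,14.1,0,-0.933,0],[-59.7,14.1,0,-0.933,0]],
])

```text
time_s: 12.45
position: [0.5149, 0.3171, 0.3708]
tool_rot: [2.76, -1.496, 0.0]
force: [0.1, 0.2, -3.6]
width: 0.0078
```

```bash
python3 - <<'E'
from h import *
s=st(); Y=CH['yaw']; print(tochest(s['position']),shift(w(.030,.085,.237),Y+np.pi/2))
E
```

```text
t 12.45 p [0.5149 0.3171 0.3708] rv [ 2.76  -1.496  0.   ] F [ 0.1  0.2 -3.6] w 0.0077731656506591995
[0.02865144 0.08292627] (array([-0.22, -0.16, 13.38]), -0.002)
```

Emit:
step_arm([
  [[0,0,4,0,0],[0,0,8,0,0],[0,0,11.5,0,0],[0,0,12.8,0,0],[0,0,13.3,0,0],[0,0,13.5,0,0],[0,0,13.5,0,0]],
])

```text
time_s: 13.15
position: [0.5162, 0.3167, 0.2393]
tool_rot: [2.761, -1.498, 0.006]
force: [-2.6, -5.9, 10.0]
width: 0.0079
```

Emit:
step_arm([
  [[0,0,-0.1,0,3],[0,0,-0.1,0,3],[0,0,-0.1,0,3],[0,0,-3,0,3],[0,0,-8,0,4],[0,0,-13,0,4],[0,0,-18,0,4],[0,0,-18,0,4]],
])

```text
time_s: 13.95
position: [0.5163, 0.3208, 0.4238]
tool_rot: [-2.751, 1.487, -0.01]
force: [0.5, -0.2, 0.1]
width: 0.0401
```

```bash
python3 - <<'E'
from h import *
s=st(); c=snap('top')
cv2.imwrite('pics/b.png',np.vstack([c['frame'][150:300,40:360,::-1],snap('scene')['frame'][60:300,160:480,::-1]]))
try:
    p,a=pail(c,247,243); print(p,a,shift([*p,.38],a+np.pi/2),shift([*p,.30],a+np.pi/2))
except Exception as e: print(e)
E
```

```text
t 13.95 p [0.5163 0.3208 0.4238] rv [-2.751  1.487 -0.01 ] F [ 0.5 -0.2  0.1] w 0.04011899866921038
px 257.0 242.5 r 11.7 rim [ 0.4732 -0.0649  0.04  ] handle [ 0.4746 -0.0668  0.0845] ang 16.9
[ 0.4738735  -0.06584173] 0.29430443307148035 (array([30.  , 24.55,  3.66]), 0.286) (array([30.  , 24.58, 11.66]), 0.286)
```

View pics/b.png

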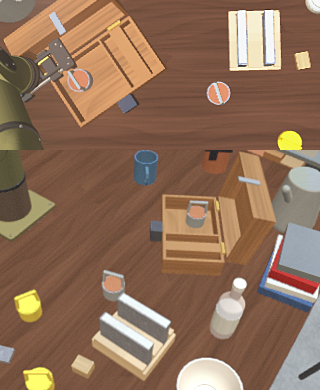

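The first pail stands in the bay. The other pail has been knocked aside to about (257,242), so I re-measure it there.

```bash
python3 - <<'E'
from h import *
c=load('top'); p,a=pail(c,259,243); print(p,a,shift([*p,.42],a+np.pi/2),shift([*p,.30],a+np.pi/2))
E
```

```text
px 258.0 242.7 r 12.0 rim [ 0.4727 -0.0676  0.04  ] handle [ 0.472  -0.0675  0.0845] ang 16.3
[ 0.47231546 -0.06756191] 0.28429314263744443 (array([30.06, 24.76, -0.34]), 0.296) (array([30.06, 24.8 , 11.66]), 0.296)
```

Emit:
step_arm([
  [[30.1,24.8,0,0.296,4],[30.1,24.8,0,0.296,4],[30.1,24.8,0,0.296,4],[30.1,24.8,0,0.296,4],[30.1,24.8,0,0.296,4],[30.1,24.8,0,0.296,4],[30.1,24.8,6,0.296,4],[30.1,24.8,11.6,0.296,4],[30.1,24.8,11.6,0.296,4],[30.1,24.8,11.6,0.296,4],[30.1,24.8,11.6,0.296,4],[30.1,24.8,11.6,0.296,4]],
])

```text
time_s: 15.25
position: [0.4726, -0.0672, 0.301]
tool_rot: [-2.514, 1.881, -0.001]
force: [-0.4, 0.7, -0.0]
width: 0.04
```

```bash
python3 - <<'E'
from h import *
s=st(); print(shift([.4723,-.0676,.227],np.radians(106.3)))
E
```

```text
t 15.25 p [ 0.4726 -0.0672  0.301 ] rv [-2.514e+00  1.881e+00 -1.000e-03] F [-0.4  0.7 -0. ] w 0.03998283893391692
(array([0.03, 0.05, 7.4 ]), 0.001)
```

Emit:
step_arm([
  [[0,0,4,0,4],[0,0,7.4,0,4],[0,0,7.4,0,4],[0,0,7.4,0,0],[0,0,7.4,0,0],[0,0,7.4,0,0],[0,0,7.4,0,0],[0,0,5,0,0],[0,0,1,0,0],[0,0,-3,0,0],[0,0,-7,0,0],[0,0,-7,0,0],[0,0,-7,0,0]],
])

```text
time_s: 16.55
position: [0.4716, -0.0687, 0.3708]
tool_rot: [-2.513, 1.885, -0.002]
force: [-0.2, 0.6, -4.0]
width: 0.0071
```

```bash
python3 - <<'E'
from h import *
s=st(); Y=CH['yaw']
print(shift(w(-.036,.010,.37),Y+np.pi/2))
E
```

```text
t 16.55 p [ 0.4716 -0.0687  0.3708] rv [-2.513e+00  1.885e+00 -2.000e-03] F [-0.2  0.6 -4. ] w 0.0071284525433912595
(array([-26.97, -10.89,   0.07]), -0.296)
```

Emit:
step_arm([
  [[-27,-10.9,0,-0.296,0],[-27,-10.9,0,-0.296,0],[-27,-10.9,0,-0.296,0],[-27,-10.9,0,-0.296,0],[-27,-10.9,0,-0.296,0],[-27,-10.9,0,-0.296,0],[-27,-10.9,0,-0.296,0],[-27,-10.9,0,-0.296,0],[-27,-10.9,0,-0.296,0],[-27,-10.9,4,-0.296,0],[-27,-10.9,8,-0.296,0],[-27,-10.9,11,-0.296,0],[-27,-10.9,11,-0.296,0],[-27,-10.9,11,-0.296,0]],
])

```text
time_s: 17.95
position: [0.5012, 0.2199, 0.2601]
tool_rot: [2.761, -1.495, -0.001]
force: [0.4, 0.9, -3.7]
width: 0.0068
```

```bash
python3 - <<'E'
from h import *
s=st(); print(tochest(s['position']))
E
```

```text
t 17.95 p [0.5012 0.2199 0.2601] rv [ 2.761e+00 -1.495e+00 -1.000e-03] F [ 0.4  0.9 -3.7] w 0.006817737808805818
[-0.03599383  0.00908989]
```

Emit:
step_arm([
  [[0,0,1.5,0,0],[0,0,2.2,0,0],[0,0,2.4,0,0],[0,0,2.4,0,0],[0,0,2.3,0,3],[0,0,2.3,0,3],[0,0,2.3,0,3],[0,0,-1,0,3],[0,0,-6,0,4],[0,0,-11,0,4],[0,0,-15,0,4],[0,0,-15,0,4]],
])

```text
time_s: 19.15
position: [0.5024, 0.2221, 0.4161]
tool_rot: [-2.755, 1.489, -0.011]
force: [1.1, 1.5, -0.5]
width: 0.04
```

```bash
python3 - <<'E'
from h import *
s=st()
print(shift([.45,0.0,.46],-np.pi/2), shift([.40,-.40,.46],-np.pi/2))
E
```

```text
t 19.15 p [0.5024 0.2221 0.4161] rv [-2.755  1.489 -0.011] F [ 1.1  1.5 -0.5] w 0.04000152153321843
(array([15.71, 16.5 , -4.58]), 0.58) (array([46.44, 42.59, -4.87]), 0.58)
```

Emit:
step_arm([
  [[15.7,16.5,-4.6,0.2,4],[15.7,16.5,-4.6,0.58,4],[15.7,16.5,-4.6,0.58,4],[15.7,16.5,-4.6,0.58,4],[46.4,42.6,-4.9,0.58,4],[46.4,42.6,-4.9,0.58,4],[46.4,42.6,-4.9,0.58,4],[46.4,42.6,-4.9,0.58,4],[46.4,42.6,-4.9,0.58,4],[46.4,42.6,-4.9,0.58,4],[46.4,42.6,-4.9,0.58,4],[46.4,42.6,-4.9,0.58,4],[46.4,42.6,-4.9,0.58,4],[46.4,42.6,-4.9,0.58,4]],
])

```text
time_s: 20.55
position: [0.3963, -0.4056, 0.4585]
tool_rot: [2.209, -2.228, 0.002]
force: [-0.9, 0.6, 0.2]
width: 0.04
```

```bash
python3 - <<'E'
from h import *
s=st(); c=snap('top'); d=snap('scene')
a=cv2.resize(c['frame'][150:300,75:215,::-1],None,fx=2.5,fy=2.5,interpolation=cv2.INTER_CUBIC)
b=cv2.resize(c['frame'][152:227,262:332,::-1],None,fx=5,fy=5,interpolation=cv2.INTER_CUBIC)
e=cv2.resize(d['frame'][80:190,315:385,::-1],None,fx=3.0,fy=3.4,interpolation=cv2.INTER_CUBIC)[:375]
e=cv2.copyMakeBorder(e,0,375-e.shape[0],0,0,0) if e.shape[0]<375 else e
h=min(x.shape[0] for x in(a,b,e)); g=np.hstack([x[:h] for x in(a,b)]); cv2.imwrite('pics/c.png',g); print(g.shape)
E
```

```text
t 20.55 p [ 0.3963 -0.4056  0.4585] rv [ 2.209e+00 -2.228e+00  2.000e-03] F [-0.9  0.6  0.2] w 0.040002306775330496
(375, 700, 3)
```

View pics/c.png

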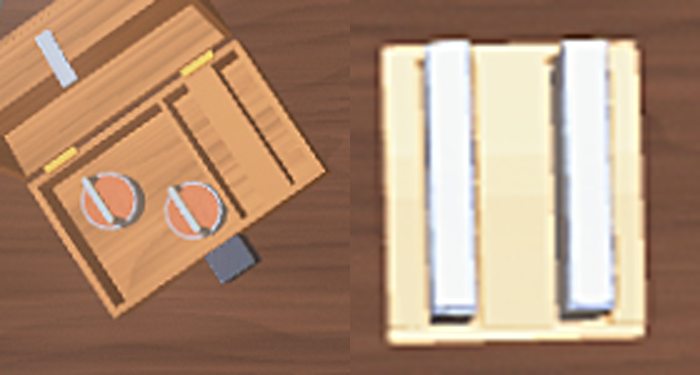

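```bash
python3 - <<'E'
from h import *
c=load('top')
f=lambda L:(np.array(L,float)-[350,0]+.5)/5+[262,152]-.5
for n,L in(('A',[(427,40),(469,40),(436,306),(474,306)]),('B',[(564,40),(605,40),(571,305),(612,305)])):
    P=onz(c,f(L),.116); t=(P[0]+P[1])/2;b=(P[2]+P[3])/2; d=t-b
    print(n,P.round(4).tolist(),'ctr',((t+b)/2).round(4),'len',np.linalg.norm(d),'ang',np.degrees(np.arctan2(d[1],d[0])))
P=onz(c,f([(385,43),(638,43),(388,343),(645,343)]),.05);print('trough',P.round(4),P.mean(0))
print(shift([.612,-.205,.40],np.radians(91)))
E
```

```text
A [[0.6832, -0.1225, 0.116], [0.6827, -0.144, 0.116], [0.5471, -0.1236, 0.116], [0.5466, -0.1428, 0.116]] ctr [ 0.6149 -0.1332  0.116 ] len 0.13607985649016047 ang -0.02235901264554997
B [[0.6816, -0.1926, 0.116], [0.6812, -0.2136, 0.116], [0.5459, -0.1921, 0.116], [0.5454, -0.213, 0.116]] ctr [ 0.6135 -0.2028  0.116 ] len 0.13579748535187255 ang -0.25189509715376124
trough [[ 0.6923 -0.1013  0.05  ]
 [ 0.6894 -0.2373  0.05  ]
 [ 0.5315 -0.099   0.05  ]
 [ 0.528  -0.2359  0.05  ]] [ 0.61030479 -0.16836545  0.05      ]
(array([-19.58, -21.32,   5.84]), -0.019)
```

Emit:
step_arm([
  [[-19.6,-21.3,0,-0.02,5],[-19.6,-21.3,0,-0.02,5],[-19.6,-21.3,0,-0.02,5],[-19.6,-21.3,0,-0.02,5],[-19.6,-21.3,0,-0.02,5],[-19.6,-21.3,4,-0.02,5],[-19.6,-21.3,8,-0.02,5],[-19.6,-21.3,12,-0.02,5],[-19.6,-21.3,12,-0.02,5],[-19.6,-21.3,12,-0.02,5],[-19.6,-21.3,12,-0.02,5]],
])

```text
time_s: 21.75
position: [0.6127, -0.2044, 0.3418]
tool_rot: [-2.242, 2.198, -0.006]
force: [-0.1, 0.4, -0.1]
width: 0.05
```

```bash
python3 - <<'E'
from h import *
s=st(); print(shift([.613,-.203,.243],np.radians(89.5)))
E
```

```text
t 21.75 p [ 0.6127 -0.2044  0.3418] rv [-2.242  2.198 -0.006] F [-0.1  0.4 -0.1] w 0.050003097311322825
(array([-0.15,  0.  ,  9.88]), 0.029)
```

Emit:
step_arm([
  [[-0.1,0,4,0.029,5],[-0.1,0,8,0.029,5],[-0.1,0,9.8,0.029,5],[-0.1,0,9.8,0.029,5],[-0.1,0,9.8,0.029,5],[-0.1,0,9.8,0.029,0],[-0.1,0,9.8,0.029,0],[-0.1,0,9.8,0.029,0],[-0.1,0,9.8,0.029,0],[-0.1,0,9.8,0.029,0],[-0.1,0,8,0.029,0],[-0.1,0,4,0.029,0],[-0.1,0,0,0.029,0],[-0.1,0,-4,0.029,0],[-0.1,0,-8,0.029,0],[-0.1,0,-8,0.029,0],[-0.1,0,-8,0.029,0]],
])

```text
time_s: 23.45
position: [0.6116, -0.2034, 0.4192]
tool_rot: [2.211, -2.232, 0.0]
force: [-0.4, -0.2, -4.0]
width: 0.0237
```

```bash
python3 - <<'E'
from h import *
s=st(); Y=CH['yaw']+np.pi/2
print(shift([.47,-.08,.42],np.radians(100)),shift(w(0,-.115,.42),Y))
d=snap('scene'); c=snap('top')
cv2.imwrite('pics/d.png',np.hstack([cv2.resize(d['frame'][150:300,200:380,::-1],None,fx=2.2,fy=2.2),cv2.resize(c['frame'][140:290,230:350,::-1],None,fx=2.2,fy=2.2)]))
E
```

```text
t 23.45 p [ 0.6116 -0.2034  0.4192] rv [ 2.211 -2.232  0.   ] F [-0.4 -0.2 -4. ] w 0.023737784205381716
(array([-12.21,  14.27,  -0.08]), -0.184) (array([-33.9 ,   1.54,  -0.08]), -0.589)
```

View pics/d.png

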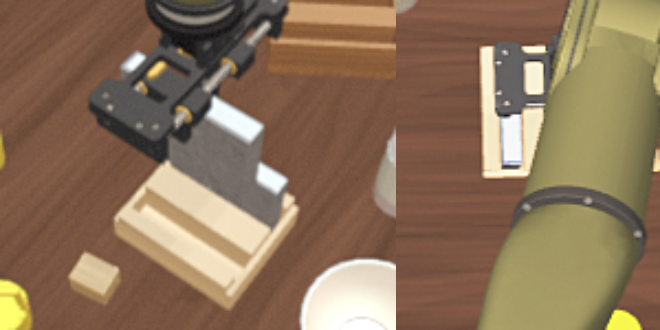

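Emit:
step_arm([
  [[-5,2.5,0,-0.1,0],[-10,5,0,-0.2,0],[-14,7,0,-0.35,0],[-18,7,0,-0.45,0],[-22,6,0,-0.589,0],[-26,4.5,0,-0.589,0],[-30,3,0,-0.589,0],[-33.9,1.5,0,-0.589,0],[-33.9,1.5,0,-0.589,0],[-33.9,1.5,0,-0.589,0],[-33.9,1.5,0,-0.589,0],[-33.9,1.5,0,-0.589,0],[-33.9,1.5,0,-0.589,0]],
])

```text
time_s: 24.85
position: [0.5999, 0.1342, 0.419]
tool_rot: [2.761, -1.496, -0.0]
force: [0.9, 0.4, -2.0]
width: 0.0235
```

```bash
python3 - <<'E'
from h import *
s=st(); Y=CH['yaw']+np.pi/2
print(tochest(s['position']),shift(w(0,-.115,.32),Y))
E
```

```text
t 24.85 p [0.5999 0.1342 0.419 ] rv [ 2.761 -1.496 -0.   ] F [ 0.9  0.4 -2. ] w 0.02345437433856498
[-0.00034269 -0.11662332] (array([-0.17, -0.04,  9.9 ]), -0.002)
```

Emit:
step_arm([
  [[-0.15,0,4,0,0],[-0.15,0,8,0,0],[-0.15,0,11.4,0,0],[-0.15,0,11.4,0,0],[-0.15,0,11.4,0,0],[-0.15,0,11.4,0,0]],
])

```text
time_s: 25.45
position: [0.6002, 0.1369, 0.3074]
tool_rot: [-2.761, 1.493, -0.005]
force: [-0.3, 1.1, -1.8]
width: 0.0235
```

```bash
python3 - <<'E'
from h import *
s=st(); Y=CH['yaw']+np.pi/2
print(tochest(s['position']),shift(w(0,-.115,.305),Y))
d=snap('scene'); c=snap('top')
a=cv2.resize(d['frame'][90:200,310:400,::-1],None,fx=4,fy=4,interpolation=cv2.INTER_CUBIC);b=cv2.resize(c['frame'][155:265,130:230,::-1],None,fx=4,fy=4,interpolation=cv2.INTER_CUBIC)
cv2.imwrite('pics/e.png',np.hstack([a,b]))
E
```

```text
t 25.45 p [0.6002 0.1369 0.3074] rv [-2.761  1.493 -0.005] F [-0.3  1.1 -1.8] w 0.023497627819821336
[ 0.00140666 -0.11459163] (array([0.04, 0.14, 0.24]), -0.0)
```

View pics/e.png

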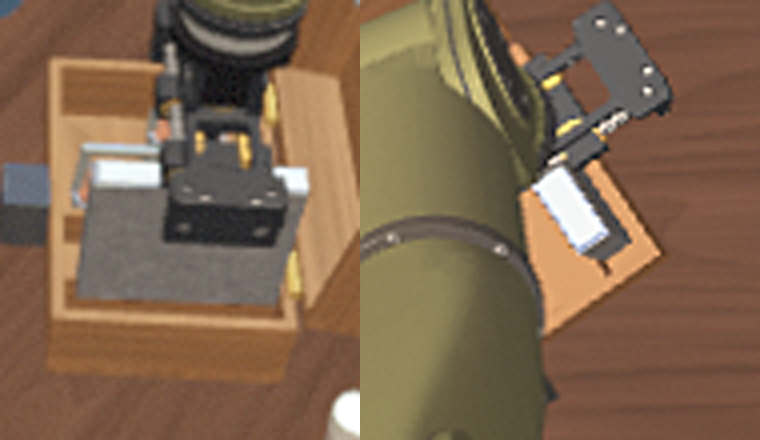

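Emit:
step_arm([
  [[0,0.1,0.5,0,0],[0,0.1,1,0,0],[0,0.1,1.5,0,0],[0,0.1,2,0,0],[0,0.1,2,0,0]],
])

```text
time_s: 26.05
position: [0.598, 0.1363, 0.2841]
tool_rot: [2.763, -1.493, -0.002]
force: [-0.5, 0.5, -2.6]
width: 0.0238
```

Emit:
step_arm([
  [[0,0,1,0,0],[0,0,2,0,0],[0,0,3,0,0],[0,0,3.5,0,0],[0,0,3.8,0,0],[0,0,3.8,0,0]],
])

```text
time_s: 26.65
position: [0.5982, 0.1363, 0.2467]
tool_rot: [2.763, -1.493, -0.001]
force: [0.8, 0.5, -2.8]
width: 0.0238
```

Emit:
step_arm([
  [[0,0,0.15,0,0],[0,0,0.15,0,0],[0,0,0.15,0,4],[0,0,0.15,0,4],[0,0,0.15,0,4],[0,0,-3,0,4],[0,0,-8,0,4],[0,0,-13,0,4],[0,0,-17.5,0,4],[0,0,-17.5,0,4],[0,0,-17.5,0,4]],
])

```text
time_s: 27.75
position: [0.5983, 0.1364, 0.4235]
tool_rot: [-2.762, 1.493, -0.003]
force: [0.3, -0.5, -0.6]
width: 0.0402
```

```bash
python3 - <<'E'
from h import *
s=st()
print(shift([.6125,-.133,.42],np.radians(89.5)))
E
```

```text
t 27.75 p [0.5983 0.1364 0.4235] rv [-2.762  1.493 -0.003] F [ 0.3 -0.5 -0.6] w 0.040156228666292614
(array([23.31, 13.57,  0.34]), 0.588)
```

Tool y runs towards the robot, so I bow the path that way.

Emit:
step_arm([
  [[4,5,0,0.1,5],[8,9,0,0.2,5],[12,12,0,0.3,5],[16,14,0,0.45,5],[20,14,0,0.588,5],[23.3,13.6,0,0.588,5],[23.3,13.6,0,0.588,5],[23.3,13.6,0,0.588,5],[23.3,13.6,4,0.588,5],[23.3,13.6,8,0.588,5],[23.3,13.6,8,0.588,5],[23.3,13.6,8,0.588,5],[23.3,13.6,8,0.588,5]],
])

```text
time_s: 29.05
position: [0.6129, -0.1325, 0.3441]
tool_rot: [-2.212, 2.228, -0.004]
force: [0.2, 0.8, 0.1]
width: 0.0502
```

```bash
python3 - <<'E'
from h import *
s=st(); print(shift([.613,-.133,.243],np.radians(89.5)))
d=snap('scene'); c=snap('top')
a=cv2.resize(d['frame'][90:270,240:400,::-1],None,fx=2.8,fy=2.8,interpolation=cv2.INTER_CUBIC)
cv2.imwrite('pics/f.png',a)
E
```

```text
t 29.05 p [ 0.6129 -0.1325  0.3441] rv [-2.212  2.228 -0.004] F [0.2 0.8 0.1] w 0.05024403742273173
(array([ 0.04,  0.02, 10.11]), 0.001)
```

View pics/f.png

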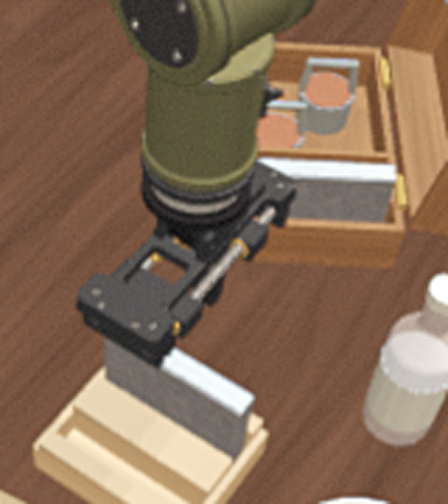

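The first book stands in its slot, and the gripper is over the second.

Emit:
step_arm([
  [[0,0,4,0,5],[0,0,8,0,5],[0,0,10,0,5],[0,0,10,0,5],[0,0,10,0,5],[0,0,10,0,0],[0,0,10,0,0],[0,0,10,0,0],[0,0,10,0,0],[0,0,10,0,0],[0,0,8,0,0],[0,0,4,0,0],[0,0,0,0,0],[0,0,-4,0,0],[0,0,-8,0,0],[0,0,-8,0,0],[0,0,-8,0,0]],
])

```text
time_s: 30.85
position: [0.6119, -0.1331, 0.4223]
tool_rot: [-2.212, 2.231, -0.0]
force: [-1.5, 0.1, -2.9]
width: 0.0239
```

```bash
python3 - <<'E'
from h import *
s=st(); print(shift(w(0,-.051,.42),CH['yaw']+np.pi/2))
E
```

```text
t 30.85 p [ 0.6119 -0.1331  0.4223] rv [-2.212  2.231 -0.   ] F [-1.5  0.1 -2.9] w 0.023921736111559226
(array([-32.2 ,   5.03,   0.23]), -0.588)
```

Emit:
step_arm([
  [[-4,3,0,-0.1,0],[-8,6,0,-0.2,0],[-12,8,0,-0.35,0],[-16,8.5,0,-0.45,0],[-20,8,0,-0.588,0],[-24,7,0,-0.588,0],[-28,6,0,-0.588,0],[-32.2,5,0,-0.588,0],[-32.2,5,0,-0.588,0],[-32.2,5,0,-0.588,0],[-32.2,5,0,-0.588,0],[-32.2,5,0,-0.588,0],[-32.2,5,5,-0.588,0],[-32.2,5,9,-0.588,0],[-32.2,5,11,-0.588,0],[-32.2,5,11,-0.588,0],[-32.2,5,11,-0.588,0],[-32.2,5,11,-0.588,0]],
])

```text
time_s: 32.65
position: [0.5657, 0.1891, 0.3139]
tool_rot: [-2.761, 1.494, -0.004]
force: [0.3, 0.2, -2.2]
width: 0.0243
```

```bash
python3 - <<'E'
from h import *
s=st(); print(tochest(s['position']),shift(w(0,-.051,.305),CH['yaw']+np.pi/2))
d=snap('scene'); c=snap('top')
a=cv2.resize(d['frame'][90:200,310:400,::-1],None,fx=4,fy=4,interpolation=cv2.INTER_CUBIC);b=cv2.resize(c['frame'][155:265,130:230,::-1],None,fx=4,fy=4,interpolation=cv2.INTER_CUBIC)
cv2.imwrite('pics/i.png',np.hstack([a,b]))
E
```

```text
t 32.65 p [0.5657 0.1891 0.3139] rv [-2.761  1.494 -0.004] F [ 0.3  0.2 -2.2] w 0.0242563892862557
[ 0.00110319 -0.05198299] (array([-0.1 ,  0.11,  0.89]), -0.001)
```

View pics/i.png

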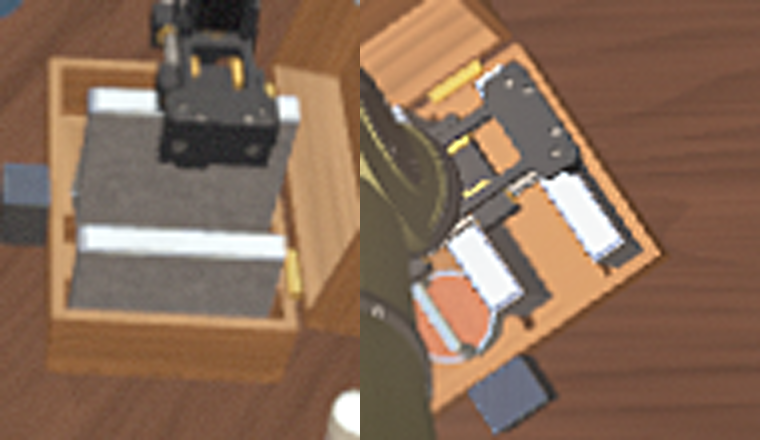

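Emit:
step_arm([
  [[-0.1,0.1,0.7,0,0],[-0.1,0.1,1.3,0,0],[-0.1,0.1,1.8,0,0],[-0.1,0.1,2.3,0,0],[-0.1,0.1,2.8,0,0],[-0.1,0.1,2.8,0,0]],
])

```text
time_s: 33.35
position: [0.5632, 0.1895, 0.2833]
tool_rot: [2.763, -1.493, -0.002]
force: [-0.0, 0.6, -2.1]
width: 0.0238
```

Emit:
step_arm([
  [[0,0,1,0,0],[0,0,2,0,0],[0,0,3,0,0],[0,0,3.5,0,0],[0,0,3.8,0,0],[0,0,3.8,0,0]],
])

```text
time_s: 33.95
position: [0.5635, 0.1897, 0.2459]
tool_rot: [2.764, -1.493, -0.0]
force: [-0.3, -0.0, -2.3]
width: 0.0237
```

Emit:
step_arm([
  [[0,0,0.1,0,0],[0,0,0.1,0,4],[0,0,0.1,0,4],[0,0,0.1,0,4],[0,0,-3,0,4],[0,0,-8,0,4],[0,0,-13,0,4],[0,0,-18,0,4],[0,0,-21,0,4],[20,15,-21,0,4],[20,15,-21,0,4],[20,15,-21,0,4],[40,30,-21,0,4],[40,30,-21,0,4],[40,30,-21,0,4],[50,35,-21,0,4],[50,35,-21,0,4],[50,35,-21,0,4],[50,35,-21,0,4],[50,35,-21,0,4]],
])

```text
time_s: 35.95
position: [0.5441, -0.3618, 0.4566]
tool_rot: [-2.764, 1.494, -0.001]
force: [1.9, -0.1, 0.5]
width: 0.0401
```

```bash
python3 - <<'E'
from h import *
s=st(); d=snap('scene'); c=snap('top')
a=cv2.resize(c['frame'][90:300,70:380,::-1],(620,420)); b=cv2.resize(d['frame'][80:190,315:395,::-1],(160,220))
# book top-face centres at z=.118, angles; pail rims at .048
H,S,V=cv2.split(cv2.cvtColor(c['frame'],cv2.COLOR_RGB2HSV)); m=((S<40)&(V>200)).astype(np.uint8)*255
for y in(-.051,-.115):
    n=np.zeros_like(m);cv2.fillPoly(n,[proj(c,[w(i*.08,y+j*.018,.118) for i,j in((-1,-1),(-1,1),(1,1),(1,-1))]).round().astype(np.int32)],255)
    k=max(cv2.findContours(n&m,0,1)[0],key=cv2.contourArea); r=cv2.minAreaRect(k)
    P=onz(c,cv2.boxPoints(r),.118); print('book',tochest(P.mean(0)).round(4),[round(float(np.linalg.norm(P[i]-P[i-1])),3) for i in(0,1)])
for x,y in((.03,.082),(-.036,.01)):
    u,v=proj(c,[w(x,y,.048)])[0].round().astype(int); p,an=pail(c,int(u),int(v)); print(tochest(p))
cv2.imwrite('pics/j.png',np.vstack([a[:,:620],cv2.copyMakeBorder(cv2.resize(d['frame'][80:260,240:430,::-1],None,fx=.95,fy=.95),0,0,0,620-180,0)[:170,:620]]))
E
```

```text
t 35.95 p [ 0.5441 -0.3618  0.4566] rv [-2.764e+00  1.494e+00 -1.000e-03] F [ 1.9 -0.1  0.5] w 0.040055330439968666
book [-0.0009 -0.0508] [0.138, 0.023]
book [-0.0006 -0.1143] [0.14, 0.023]
px 119.0 228.5 r 13.3 rim [0.5191 0.3083 0.04  ] handle [0.5168 0.3026 0.0845] ang 142.7
[0.02489014 0.07152488]
px 152.7 232.1 r 13.4 rim [0.5075 0.2152 0.04  ] handle [0.5035 0.2118 0.0845] ang 141.9
[-0.03591168  0.00142476]
```

View pics/j.png

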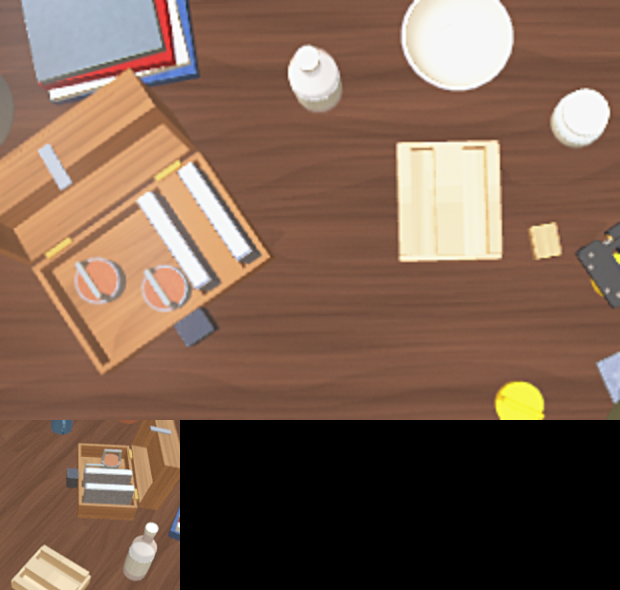

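```bash
python3 -c "
from h import *
print(manip.job_done())"
```

```text
the job is handed in; nothing more can be done
None
```

I handed the job in at about 36 s of robot time. Everything looked in place in the last pictures, but no verdict is reported.

- **Lid:** I pressed the front edge in by about 7 mm and kept a fingertip on top as it rose. It came to rest standing open. I judged the opening by eye and did not measure its angle or speed.
- **Pails:** two steel pails were on the table and the third was absent. I lifted both by their handles into the wide bay. One was knocked about 3 cm aside partway through, so I re-measured it before grasping.
- **Books:** both grey sketchbooks went into the slots with no jamming force. The last check put them within 1 mm of each slot's middle, and I lowered them to within about 1 mm of the floor.
- **Left alone:** the bottle and jar looked upright and in place. I did not touch the yellow pails or the red book.

One check disagreed. With the pails against the chest's wood, the colour mask was contaminated, so its rim and handle centres differed by 5–6 mm and its centres were up to 11 mm from the release points. By eye both pails stand clear of the walls, and I did not measure their tilt.

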